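Point out the faults in the nut rack

ROBOT

A 6-joint arm with a two-finger parallel gripper is mounted at the origin on a cart in front of the work surface, level with it; the furniture and walls round the work are solid. World frame = base frame: x ahead of the robot, y to its left, z up, the work surface at z = 0. Lengths are in m, angles in rad, forces in N, time in s.
With the tool pointing down it reaches from about 0.25 to 0.8 m from the base axis. Payload 8.5 kg.
Tool frame: the origin (TCP) lies at the very end of the fingers, on their centre line; the grasp point (between the pads) lies 19 mm behind it (manip.pinch_z is the distance from the TCP to the grasp point, in m); z points along the fingers, y is the line along which they close (so a half turn about z gives the same grasp; the last joint's range is limited). The gripper opens to 85 mm and grips with 20 to 120 N. Pads are 22 mm wide; open, the fingers measure 114 mm over their backs; the gripper's body (76 mm by 85 mm) begins 54 mm behind the grasp point. The pads swing forward as they close: fully open they stand 13 mm farther back than shut.
Start: joints at [-1.104, 0.238, -0.013, 1.319, 0, 1.571], TCP at [0.236, -0.469, 0.231] pointing down, gripper open.
Joint ranges: [-2.66, 2.66], [-1.03, 1.9], [-1.14, 1.46], [-1.82, 2.27], [-1.45, 1.34], [-3.14, 3.14]. Speed limits (rad/s): [2.22, 2.22, 2.79, 3.14, 3.14, 3.14].

INTERFACE

Orientations are given as a 3x3 rotation matrix whose columns are the frame's x, y, z axes.
In Python, from workcell import manip gives the robot as it stands. The module is installed in compiled form; this text tells all that it offers.
- The arm moves only by the tool play_rows, never from a script. Its argument "motion" is a list of rows, each a list of 3 entries, a list of its own where there are three numbers: the shift along the world's x, y, z in m, then the turn, a rotation vector about the world's x, y, z in degrees, then the closure in counts, from 0 (fully open) to 255 (shut). In form: [[[dx, dy, dz], [rx, ry, rz], hand], ...]. A call has 1 to 20 rows; each row shifts and turns the commanded pose from where the row before left it; what a row does not reach is not made up. A row lasts 1/12 s, in which the tool goes at most 41.7 mm and 7.16 degrees, less where a joint would pass 70% of its speed; a pose out of reach is approached as far as the arm can. A call with a gripper value outside its range is refused whole. The fingers move at their own pace and stop on an object; "newtons" is the grip in N (left out, the last holds). Time passes only in rows, so rows that do not move let the fingers close. It gives the time, the measured TCP pose, the force, the opening and the grip force at its end, in the units of the state.
- manip.state(): the state, without advancing time (a new reading comes with each control period).
- manip.read_camera(name): name is "scene" or "top" or "wrist"; returns a dict with "img" (480x640x3 uint8, red, green, blue), "z_map" (480x640 float32, m along the optical axis (not along the pixel's ray), 0 where there is no reading), "vfov" (degrees; the focal length in pixels is half the picture's height over the tangent of half this angle, whatever the lens; pixels are square), "cx", "cy" (the principal point, pixels), "k1" (the pictures are not rectified: a ray, as slopes to the right and down, at radius r is drawn at 1 + k1 r^2 times it, then the intrinsics apply), "rvec" (rotation vector, rad) and "tvec" (3), from world to camera coordinates, as OpenCV has them. Camera axes: x right, y down, z forward; pixel columns grow to the right and rows downward; lengths in m; the calibration is good to about 2 mm. A picture is of the moment at which its call begins.
- manip.finish_job(): hands the job in; it is judged then, once.
Trained networks look in a picture, given as the dict that the camera call returned (one of the last four; its "shot" number tells which), for a name from the list of things; names that differ only in an ending like _2 or _b are one class to them, and where a whole thing is asked for, a point or a joint stands for the part that bears it (a point fixed in the world has none). Each returns a list of dicts, best first, with "p" (0 to 1); they miss things now and then, are a little off and sometimes report something else, mostly with a low value. They report only what shows in the picture. A call takes as long as a camera call.
- manip.trace(picture, label): "mask" (480x640 bool, what is visible of it) and "bbox" ([left, top, right, bottom] in pixels, round what is visible of it).
The state is a dict: "t": time; "q": joint angles; "qvel": joint speeds; "effort": joint torques, N m; "ee_pos": TCP position; "tool_rot": TCP orientation; "force": force on the tool from outside, world axes, zero at the start; "wrist_torque": the same for the moment, N m; "finger_gap": opening from 0.0 (shut) to 1.0 (fully open); "finger_force": force on a finger pad.
Only numpy, scipy, OpenCV 4.12 (cv2) and the standard library are available. Lean on these libraries where they do the work, as an engineer would, in place of code of your own. Each camera call takes 0.05 s, during which the arm holds its last target. There are 200 camera calls.

TASK

The rack should hold six nozzle nuts, but a brass hose fitting stands in one of its places and another place is empty. Show the mechanic by pointing down with the fingertips, from a few centimetres above and for about two seconds each: first at the fitting in the rack, then at the nozzle nut standing by itself on the bare bench between rack and robot, last at the empty place, and finish still pointing there. Touch nothing at all, and move well above everything in between so that you never seem to point at one of the other nuts or at the fitting on the bench.

Things in the scene. Friction and masses are not known exactly. Their poses are not given: they have to be found in the camera images.
- rack: Fixed bare aluminium rack block with dark steel end strips, 112 x 175 mm and 22 mm high, two rows of three round blind places 60 mm apart (27 mm wide, 12 mm deep). Origin: centre of its underside, on the bench; y along the rows of three, x across, z up.
- rack_fitting_top (a point): The wrong part in the rack: a barbed brass hose fitting, 19 x 22 x 38 mm, standing on its hexagon in one of the six places. The point is the middle of its upper end, 38 mm above its foot and 26 mm above the rack's top; z up.
- stray_nut_top (a point): The missing nozzle nut, the same kind as those in the rack, standing by itself on the bare bench between the rack and the robot. The point is the centre of its top face, 34 mm above the bench; z up.
- empty_place (a point): The one empty place of the rack. The point is the centre of its mouth, level with the rack's top, 22 mm above the bench (the parts in the neighbouring places, 60 mm away, stand up to 26 mm higher); z up.
- bench_fitting_top (a point): A second, identical brass hose fitting, standing on the bench between rack and robot; it is not part of the message. The point is the middle of its upper end, 38 mm above the bench; z up.
- nut_1_top (a point): A right nozzle nut standing in the rack: dark grey, stepped and round, wide end down, 20 x 22 x 34 mm. The point is the centre of its top face, 34 mm above its foot and 22 mm above the rack's top; z up.
- nut_2_top (a point): A right nozzle nut standing in the rack: dark grey, stepped and round, wide end down, 20 x 22 x 34 mm. The point is the centre of its top face, 34 mm above its foot and 22 mm above the rack's top; z up.
- nut_3_top (a point): A right nozzle nut standing in the rack: dark grey, stepped and round, wide end down, 20 x 22 x 34 mm. The point is the centre of its top face, 34 mm above its foot and 22 mm above the rack's top; z up.
- nut_4_top (a point): A right nozzle nut standing in the rack: dark grey, stepped and round, wide end down, 20 x 22 x 34 mm. The point is the centre of its top face, 34 mm above its foot and 22 mm above the rack's top; z up.

How it is judged:
On the way, in this order (a step that is already met when the one before it is completed fails the run):
1. points at the brass fitting in the rack and dwells (horizontal distance between the grasp point and rack_fitting_top below 0.025 m and z of the grasp point in the frame of rack_fitting_top between 0.01 and 0.11 m), for 1.5 s.
2. points at the lone nozzle nut on the bench and dwells (horizontal distance between the grasp point and stray_nut_top below 0.025 m and z of the grasp point in the frame of stray_nut_top between 0.01 and 0.11 m), for 1.5 s.
3. points at the empty place of the rack and dwells (horizontal distance between the grasp point and empty_place below 0.025 m and z of the grasp point in the frame of empty_place between 0.015 and 0.135 m), for 1.5 s.
At the end, for the whole second after the job is handed in: The middle of the gripper's grasp stands within 25 mm (sideways) of the centre of the empty place and 15 to 135 mm above the rack's top, and every nut and fitting is within 6 mm of where it stood (all of step 3 and distance of each of nut_1_top, nut_2_top, nut_3_top, nut_4_top, rack_fitting_top, stray_nut_top, bench_fitting_top from where it was at the start of the episode below 0.006 m); the robot touches nothing.
It fails at once if the robot touches something (contact force between any of the fingers, the arm and anything else above 0.5 N).
It fails at once if the fingertips come down over a nut that is right, or over the fitting on the bench (grasp point within 25 mm sideways and less than 70 mm above its top) ((horizontal distance between the grasp point and nut_1_top below 0.025 m and z of the grasp point in the frame of nut_1_top below 0.07 m) or (horizontal distance between the grasp point and nut_2_top below 0.025 m and z of the grasp point in the frame of nut_2_top below 0.07 m) or (horizontal distance between the grasp point and nut_3_top below 0.025 m and z of the grasp point in the frame of nut_3_top below 0.07 m) or (horizontal distance between the grasp point and nut_4_top below 0.025 m and z of the grasp point in the frame of nut_4_top below 0.07 m) or (horizontal distance between the grasp point and bench_fitting_top below 0.025 m and z of the grasp point in the frame of bench_fitting_top below 0.07 m)).
It fails at once if a nut or fitting is moved or lifted (distance of any of nut_1_top, nut_2_top, nut_3_top, nut_4_top, rack_fitting_top, stray_nut_top, bench_fitting_top from where it was at the start of the episode above 0.01 m).
It also fails if it takes over 51 s, if anything falls off the work surface, if the arm or the gripper's body presses on something with over 40 N, if the wrist force passes 120 N, or if a joint passes its speed limit or range.

## Working session

There is one attempt and no reset: what is moved stays moved. The work goes in short steps, Python scripts to look and compute and a tool call to move; the robot and the scene stay as the last step left them, time stands still between calls to the robot, and variables do not carry over. Pictures are saved under pics/ and viewed, at most 10 in all, crops included, and the job is handed in when it is done.

Besides the shell and the picture viewer there is one more tool, called after "Call:" by a JSON object that holds its "op" and its "data". play_rows: Moves the arm, as the interface text tells. Its arguments: {"type":"object","properties":{"motion":{"type":"array"},"newtons":{"type":"number"}},"required":["motion"]}

```bash
mkdir -p pics
cat > h.py <<'E'
import numpy as np, cv2
from workcell import manip
def world(p,mask):
    f=240/np.tan(np.radians(p["vfov"])/2); v,u=np.nonzero(mask&(p["z_map"]>0)); z=p["z_map"][v,u]
    x=(u-p["cx"])/f; y=(v-p["cy"])/f; a,b=x.copy(),y.copy()
    for _ in range(10):
        s=1+p["k1"]*(a*a+b*b); a=x/s; b=y/s
    R=cv2.Rodrigues(np.array(p["rvec"],float))[0]
    return (np.c_[a*z,b*z,z]-np.array(p["tvec"]).ravel())@R, u, v
E
python3 - <<'E'
from h import *
print(manip.pinch_z, manip.state()["ee_pos"], manip.state()["t"])
for n in ["top","scene"]:
    p=manip.read_camera(n); cv2.imwrite(f"pics/{n}.png",p["img"][:,:,::-1])
    for l in ["rack","rack_fitting_top","stray_nut_top"]:
        for d in manip.trace(p,l):
            w,u,v=world(p,d["mask"])
            if len(w)<5: continue
            h=np.percentile(w[:,2],95); t=w[w[:,2]>h-.006]
            print(n,l,round(d["p"],2),np.array(d["bbox"]).round(),"med top",np.median(t,0).round(3),"mid",((np.percentile(w,2,axis=0)+np.percentile(w,98,axis=0))/2).round(3),len(w))
E
```

```text
0.0187 [ 0.23607735 -0.46846288  0.23067707] 0.0
top rack 0.88 [292. 168. 376. 224.] med top [0.556 0.291 0.021] mid [0.556 0.292 0.015] 4227
top stray_nut_top 0.61 [346. 273. 356. 286.] med top [0.388 0.257 0.03 ] mid [0.387 0.254 0.022] 53
scene rack 0.75 [248. 194. 379. 278.] med top [0.55  0.297 0.021] mid [0.553 0.291 0.012] 5795
scene rack_fitting_top 0.49 [302. 207. 312. 224.] med top [0.582 0.29  0.045] mid [0.584 0.288 0.032] 168
scene stray_nut_top 0.84 [386. 283. 399. 303.] med top [0.384 0.254 0.031] mid [0.389 0.254 0.016] 299
```

View pics/top.png

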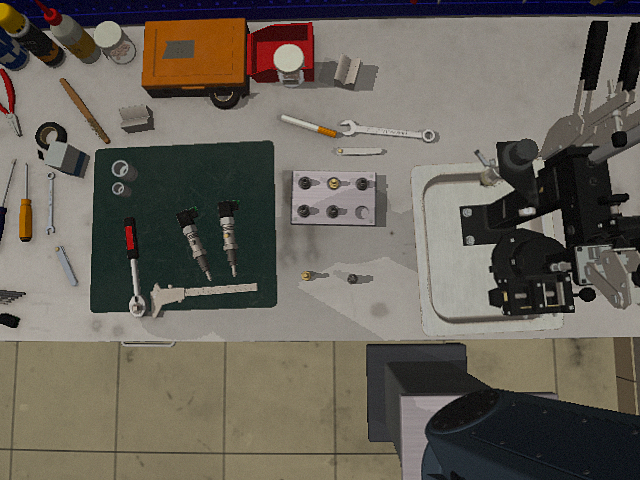

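View pics/scene.png

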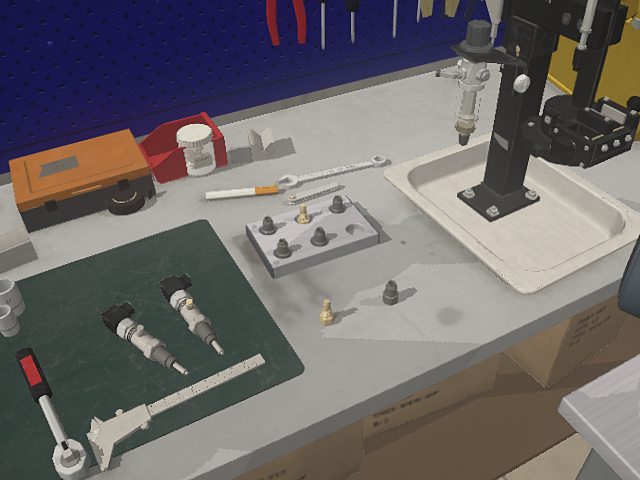

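The top view shows the rack at (334,196), with the rack fitting at (334,183) and the empty place at (362,213). The stray nut is at (350,279) and the bench fitting at (306,275). A tall stand at (460-640, 20-315) lies between the arm's start and the rack, so I'll map its obstacles next.

Run:
```python
from h import *
W=[]
for n in ["top","scene"]:
    p=manip.read_camera(n); m=np.ones((480,640),bool); w,u,v=world(p,m); W.append(w)
    if n=="top":
        for nm,(a,b) in dict(rf=(334,183),empty=(362,213),stray=(351,278),bf=(306,275),n1=(305,183),n2=(362,183),n3=(304,211),n4=(333,211)).items():
            s=(abs(u-a)<=3)&(abs(v-b)<=3); print(nm,np.median(w[s],0).round(3), w[s][:,2].max().round(3))
        d=[d for d in manip.trace(p,"rack")][0]
        w,u,v=world(p,d["mask"]); t=w[abs(w[:,2]-.022)<.006]
        r=cv2.minAreaRect((t[:,:2]*1000).astype(np.float32)); print(r)
    else: print("scene tvec",p["tvec"])
w=np.vstack(W)
xs=np.arange(0.0,0.85,.05); ys=np.arange(.6,-.75,-.05)
print("x\\y  "+" ".join(f"{y:5.2f}" for y in ys))
for x in xs[::-1]:
    print(f"{x:.2f} ", " ".join(f"{int(1000*z):5d}" if (z:=w[(abs(w[:,0]-x)<.025)&(abs(w[:,1]-y)<.025)][:,2].max(initial=-.999))>-.9 else "    -" for y in ys))
```

```text
rf [0.583 0.289 0.03 ] 0.047
empty [0.524 0.231 0.009] 0.013
stray [0.389 0.257 0.024] 0.035
bf [0.395 0.347 0.022] 0.038
n1 [0.584 0.349 0.033] 0.045
n2 [0.582 0.231 0.036] 0.045
n3 [0.525 0.352 0.035] 0.045
n4 [0.524 0.292 0.036] 0.044
((556.7305297851562, 291.999267578125), (177.43179321289062, 112.83460998535156), 88.00270080566406)
scene tvec [0.49947873 0.22358441 0.65802487]
x\y   0.60  0.55  0.50  0.45  0.40  0.35  0.30  0.25  0.20  0.15  0.10  0.05 -0.00 -0.05 -0.10 -0.15 -0.20 -0.25 -0.30 -0.35 -0.40 -0.45 -0.50 -0.55 -0.60 -0.65 -0.70
0.80     63    63    62    60    80    78    37    38     2     3     3     2     2     4     3     3     3     3     3     2    83    54     -     -     -     -     -
0.75      2    19    20     5    16    15     3    10     3     3     4     2     3     3     3     3     3     3     2     2   137    41     -     -     -     -     -
0.70      5     6     5     5    10    15    16    12    10    10    13    12     3     3     3     3     3     -     2     1   141     -     -     -     -     -     -
0.65      6     6     5     7     5     2   
[... 1607 characters left out ...]
   -     -     -  -796  -795
0.15   -791  -788  -790  -788  -790  -790  -784  -788  -697   305   464     3     0  -692     1     1  -710  -791  -793  -791  -787  -790  -791  -790  -789  -790  -791
0.10   -789  -790  -788  -793  -792  -790  -789  -786  -698   271   337     2  -210  -210  -242  -693  -699  -789  -789  -791  -792  -791  -792  -788  -791  -791  -791
0.05   -789  -789  -791  -790  -787  -792  -788  -791  -699     3   211     -     -     -     -  -705  -706  -793  -790  -788  -791  -792  -787  -790  -791  -789  -790
0.00   -789  -789  -790  -791  -786  -788  -790  -786  -698     6    43     -     -     -     -     -     -  -794  -793  -790  -790  -787  -790  -791  -791  -790  -791
```

Run:
```python
from h import *
p=manip.read_camera("top"); m=np.ones((480,640),bool); w,u,v=world(p,m)
R=cv2.Rodrigues(np.array(p["rvec"],float))[0]; print("cam",-R.T@np.array(p["tvec"]).ravel())
print("nodepth",(p["z_map"]==0).sum())
for v0 in range(0,480,24):
    print(v0, " ".join("%5d,%4d,%4d"%tuple((1000*w[s][np.argmax(w[s][:,2])]).astype(int)) if (s:=(abs(u-u0-12)<=12)&(abs(v-v0-12)<=12)).any() else "  -  " for u0 in range(424,640,24)))
c=cv2.resize(p["img"][0:480,400:640],(400,800)[::1])[:600]
q=manip.read_camera("wrist"); print(q["z_map"].min())
s=manip.read_camera("scene")["img"][0:240,400:640]
out=np.hstack([cv2.resize(s,(400,400)),cv2.resize(q["img"],(400,300)) if 0 else cv2.copyMakeBorder(cv2.resize(q["img"],(400,300)),0,100,0,0,0)])
cv2.imwrite("pics/c.png",out[:,:,::-1])
```

```text
cam [0.35958818 0.28811145 0.92062529]
nodepth 1257
0   906,  84, 154   958,  34,  81   918,  12, 136   958,-100,  78   912, -81, 143   958,-205,  79   669, -15, 446   662, -26, 454   658, -58, 460
24   943,  75,   2   915,   2,   3   931, -65,   4   953, -89,   3   921,-154,   3   906,-216,   3   664, -14, 446   661, -18, 452   657, -61, 459
48   874,  38,   4   861, -11,   3   888, -24,   3   892,-118,   2   844,-141,   3   838,-207,   4   640, -15, 438   639, -19, 439   634, -64, 446
72   816,  45,   2   796, -10,   3   828, -64,   3   816, -81,   3   830,-147,   2   801,-184,   3   618, -22, 423   569, -21, 464   562, -22, 482
96   784,  84,   2   766,  13,   3   729, -56,   3   738, -85,   2   725,-165,   2   581, -17, 371   571, -21, 417   556, -20, 462   560, -23, 480
120   679,  85,  14   682,   5,   3   589,  31, 247   576,  12, 286   574, -17, 302   575, -16, 372   560, -21, 415   518, -22, 453   527, -27, 456
144   612, 103,  49   615,  46,  48   583,  32, 248   568,  15, 289   549, -15, 303   549, -19, 362   535, -49, 364   518, -23, 451   517, -28, 453
168   597,  83,  4
[... 1209 characters left out ...]
-82,-302    68,-383,-788    88,-495,-788    25,-559,-788    94,-594,-788    88,-765,-779   105,-778,-667
384   168, 105, 166   180,  80, 215   188,  60, 249   198,  36, 290   207,  20, 328   213,   1, 354   220, -12, 382   222, -17, 392    11,-775,-673
408   154, 124, 241   165, 101, 284   176,  81, 321   185,  63, 353   193,  46, 380   201,  31, 409   208,  17, 432   214,   4, 453   220,  -6, 474
432   143, 132, 272   152, 118, 337   163,  99, 369   172,  82, 397   183,  67, 426   190,  52, 449   196,  38, 468   203,  28, 489   208,  15, 505
456   124, 129, 257   152, 118, 337   160, 106, 389   161,  96, 431   172,  83, 459   179,  68, 479   187,  57, 500   194,  45, 516   199,  35, 530
0.0
```

View pics/c.png

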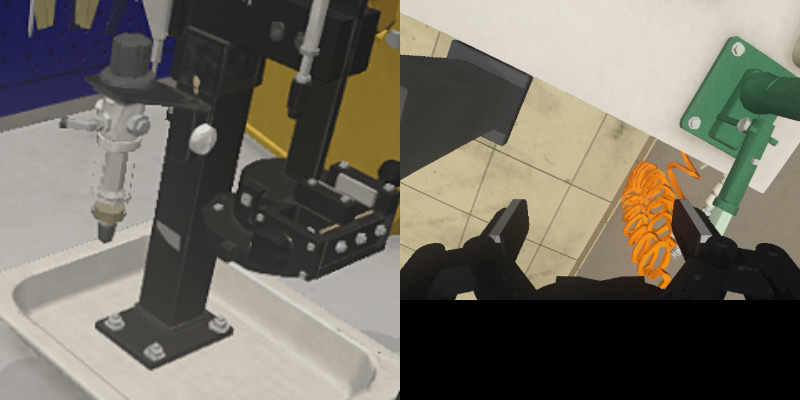

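Run:
```python
from h import *
q=manip.read_camera("wrist"); st=manip.state()
R=cv2.Rodrigues(np.array(q["rvec"],float))[0]; c=-R.T@np.array(q["tvec"]).ravel()
T=np.array(st["tool_rot"]); print(T.round(3).tolist()); print("cam in tool",T.T@(c-np.array(st["ee_pos"])), "cam axes in tool (cols)\n",(T.T@R.T).round(2), q["vfov"])
w,u,v=world(q,np.ones((480,640),bool)); s=(u>420)&(v<330); k=w[s]
print("green: ",k[np.argsort(-k[:,2])[:3000:300]].round(2))
```

```text
[[0.893, 0.45, -0.0], [0.45, -0.893, 0.0], [0.0, -0.0, -1.0]]
cam in tool [ 0.0782983  -0.00163611 -0.14115346] cam axes in tool (cols)
 [[ 0.   -0.95 -0.3 ]
 [ 1.    0.    0.  ]
 [-0.   -0.3   0.95]] 61.598003873542424
green:  [[ 0.27 -0.5   0.26]
 [ 0.37 -0.62  0.14]
 [ 0.38 -0.61  0.14]
 [ 0.26 -0.62  0.13]
 [ 0.38 -0.61  0.13]
 [ 0.25 -0.61  0.13]
 [ 0.27 -0.63  0.13]
 [ 0.27 -0.61  0.13]
 [ 0.29 -0.62  0.13]
 [ 0.31 -0.62  0.13]]
```

Call:
{"op": "play_rows", "data": {"motion": [[[-0.01,0.02,0.03],[0,0,0],255],[[-0.01,0.02,0.03],[0,0,0],255],[[-0.01,0.02,0.03],[0,0,0],255],[[-0.01,0.02,0.03],[0,0,0],255],[[-0.01,0.02,0.03],[0,0,0],255],[[-0.01,0.02,0.03],[0,0,0],255],[[-0.01,0.02,0.02],[0,0,0],255],[[-0.01,0.02,0.02],[0,0,0],255],[[0,0,0],[0,0,0],255]]}}

```text
t: 1.5
ee_pos: [0.155, -0.3064, 0.4556]
tool_rot: [[0.893, 0.45, 0.003], [0.45, -0.893, -0.005], [0.0, 0.006, -1.0]]
force: [0.5, -0.4, 0.6]
finger_gap: -0.0
finger_force: 0.0
```

Call:
{"op": "play_rows", "data": {"motion": [[[0,0,0.02],[3.1,-6.2,0],255],[[0,0,0.02],[3.1,-6.2,0],255],[[0,0,0.02],[3.1,-6.2,0],255],[[0,0,0.02],[3.1,-6.2,0],255],[[0,0,0.02],[3.1,-6.2,0],255],[[0,0,0.02],[3.1,-6.2,0],255],[[0,0,0],[3.1,-6.2,0],255],[[0,0,0],[3.1,-6.2,0],255],[[0,0,0],[3.1,-6.2,0],255],[[0,0,0],[0,0,0],255]]}}

```text
t: 2.33
ee_pos: [0.1921, -0.3032, 0.5062]
tool_rot: [[0.433, 0.411, 0.802], [0.207, -0.911, 0.356], [0.877, 0.012, -0.48]]
force: [-0.1, 0.7, -0.4]
finger_gap: -0.001
finger_force: 0.0
```

Run:
```python
from h import *
q=manip.read_camera("wrist"); cv2.imwrite("pics/w2.png",q["img"][:,:,::-1])
w,u,v=world(q,np.ones((480,640),bool)); s=(v<400); w=w[s]
print(manip.state()["ee_pos"],manip.state()["q"])
k=w[(w[:,2]>.1)]; r=np.hypot(k[:,0],k[:,1]); az=np.degrees(np.arctan2(k[:,1],k[:,0]))
print("az: min radius per z band .1-.9 step .1")
for a in range(-70,50,5):
    print(a,[ (round(float(np.sort(r[m])[min(5,m.sum()-1)]),2) if m.any() else 0) for z in np.arange(.1,.9,.1) for m in [(abs(az-a)<2.5)&(k[:,2]>=z)&(k[:,2]<z+.1)]])
```

```text
[ 0.1918408  -0.30345654  0.50872406] [-1.69956886  0.19849471  0.14396722  2.26543504  0.84374289  0.65914878]
az: min radius per z band .1-.9 step .1
-70 [0, 0, 0, 0, 0, 0, 0, 0]
-65 [0, 0, 0, 0, 0.31, 0, 0, 0]
-60 [0, 0, 0, 0, 0.34, 0, 0, 0]
-55 [0.82, 0, 0, 0, 0.35, 0, 0, 0]
-50 [0.59, 0.59, 0, 0.17, 0, 0, 0, 0]
-45 [0.55, 0.55, 0.18, 0.18, 0.22, 0, 0, 0]
-40 [0.53, 0.53, 0.18, 0.2, 0.22, 0, 0, 0]
-35 [0.53, 0.2, 0.2, 0.22, 0, 0, 0, 0]
-30 [1.13, 0.21, 0.58, 0.63, 0, 0, 0, 0]
-25 [0, 0, 0.62, 0.63, 0, 0, 0, 0]
-20 [0, 0.36, 0.95, 1.0, 0, 0, 0, 0]
-15 [0.33, 0.33, 0.9, 0.98, 0, 0, 0, 0]
-10 [0.32, 0.32, 0.38, 0.37, 0.39, 0, 0, 0]
-5 [0.32, 0.32, 0.36, 0.34, 0.36, 0, 0, 0]
0 [0.32, 0.32, 0.36, 0.34, 0.36, 0, 0, 0]
5 [0.34, 0.33, 0.9, 0.96, 0, 0, 0, 0]
10 [0.97, 0.93, 0.91, 0, 0, 0, 0, 0]
15 [0.99, 0.99, 0.99, 0, 0, 0, 0, 0]
20 [1.0, 1.0, 1.0, 0, 0, 0, 0, 0]
25 [1.04, 1.04, 1.04, 0, 0, 0, 0, 0]
30 [1.11, 1.11, 1.11, 0, 0, 0, 0, 0]
35 [1.13, 1.14, 1.14, 0, 0, 0, 0, 0]
40 [1.22, 1.21, 1.21, 0, 0, 0, 0, 0]
45 [1.22, 1.3, 1.3, 0, 0, 0, 0, 0]
```

View pics/w2.png

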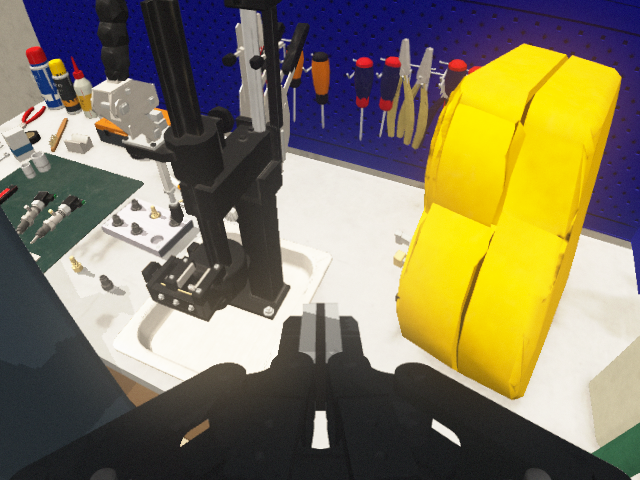

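Run:
```python
from h import *
from scipy.spatial.transform import Rotation as Ro
st=manip.state(); T=np.array(st["tool_rot"])
def des(a): a=np.radians(a); r=np.array([np.cos(a),np.sin(a),0]); l=np.array([-np.sin(a),np.cos(a),0]); return np.c_[l,r,[0,0,-1]]
a=-63
v=Ro.from_matrix(des(a)@T.T).as_rotvec(degrees=True); print(v, np.linalg.norm(v)); print(np.array([.25*np.cos(np.radians(a)),.25*np.sin(np.radians(a)),.4])-st["ee_pos"])
```

```text
[-25.64278275  55.21476162   1.95138049] 60.9100163632991
[-0.07834317  0.08070491 -0.10872406]
```

Call:
{"op": "play_rows", "data": {"motion": [[[-0.004,0,0],[-2.56,5.52,0.2],255],[[-0.004,0,0],[-2.56,5.52,0.2],255],[[-0.004,0,0],[-2.56,5.52,0.2],255],[[-0.004,0,0],[-2.56,5.52,0.2],255],[[-0.004,0,0],[-2.56,5.52,0.2],255],[[-0.004,0,-0.01],[-2.56,5.52,0.2],255],[[-0.004,0,-0.01],[-2.56,5.52,0.2],255],[[-0.004,0.01,-0.01],[-2.56,5.52,0.2],255],[[-0.004,0.01,-0.01],[-2.56,5.52,0.2],255],[[-0.004,0.01,-0.01],[-2.56,5.52,0.2],255],[[-0.01,0.01,-0.01],[0,0,0],255],[[-0.01,0.01,-0.01],[0,0,0],255],[[-0.01,0.01,-0.02],[0,0,0],255],[[-0.008,0.02,-0.02],[0,0,0],255],[[0,0,0],[0,0,0],255]]}}

```text
t: 3.63
ee_pos: [0.1132, -0.2211, 0.4021]
tool_rot: [[0.888, 0.46, -0.001], [0.46, -0.888, -0.009], [-0.005, 0.007, -1.0]]
force: [-0.2, -1.3, 0.9]
finger_gap: -0.002
finger_force: 0.0
```

Run:
```python
from h import *
st=manip.state(); print(st["q"],st["ee_pos"],st["t"],np.array(st["tool_rot"]).round(3).tolist())
```

```text
[-1.09134192 -0.24637288 -0.06134873  1.74870472 -0.0050776   1.57238424] [ 0.11320772 -0.22111868  0.40209303] 3.6333 [[0.888, 0.46, -0.001], [0.46, -0.888, -0.009], [-0.005, 0.007, -1.0]]
```

```bash
python3 -c "
import numpy as np
a=np.radians(np.linspace(-63,33,17)); p=.22*np.c_[np.cos(a),np.sin(a)]; p=p.round(3)
print(','.join('[[%.3f,%.3f,0],[0,0,6],255]'%tuple(d) for d in np.diff(p,axis=0)), p[0],p[-1])"
```

```text
[[0.020,0.011,0],[0,0,6],255],[[0.018,0.014,0],[0,0,6],255],[[0.018,0.015,0],[0,0,6],255],[[0.015,0.018,0],[0,0,6],255],[[0.014,0.018,0],[0,0,6],255],[[0.011,0.020,0],[0,0,6],255],[[0.009,0.021,0],[0,0,6],255],[[0.008,0.022,0],[0,0,6],255],[[0.004,0.023,0],[0,0,6],255],[[0.003,0.022,0],[0,0,6],255],[[0.000,0.024,0],[0,0,6],255],[[-0.003,0.022,0],[0,0,6],255],[[-0.004,0.023,0],[0,0,6],255],[[-0.008,0.022,0],[0,0,6],255],[[-0.009,0.021,0],[0,0,6],255],[[-0.011,0.020,0],[0,0,6],255] [ 0.1   -0.196] [0.185 0.12 ]
```

First retract to r = 0.22 and sweep halfway.

Call:
{"op": "play_rows", "data": {"motion": [[[-0.013,0.025,0],[0,0,0],255],[[0,0,0],[0,0,0],255],[[0.02,0.011,0],[0,0,6],255],[[0.018,0.014,0],[0,0,6],255],[[0.018,0.015,0],[0,0,6],255],[[0.015,0.018,0],[0,0,6],255],[[0.014,0.018,0],[0,0,6],255],[[0,0,0],[0,0,0],255]]}}

```text
t: 4.3
ee_pos: [0.1897, -0.1212, 0.4044]
tool_rot: [[0.529, 0.848, 0.007], [0.849, -0.529, -0.009], [-0.004, 0.011, -1.0]]
force: [-0.1, 0.0, -0.3]
finger_gap: 0.002
finger_force: 0.0
```

Run:
```python
from h import *
st=manip.state(); print(st["q"],st["ee_pos"],np.array(st["tool_rot"]).round(3).tolist())
p=manip.read_camera("top"); s=manip.read_camera("scene")
cv2.imwrite("pics/m.png",np.hstack([cv2.resize(p["img"],(400,300)),cv2.resize(s["img"],(400,300))])[:,:,::-1])
```

```text
[-0.56382926 -0.28743053 -0.08014403  1.76739715 -0.00350473  1.56453521] [ 0.18965601 -0.12119105  0.40444975] [[0.529, 0.848, 0.007], [0.849, -0.529, -0.009], [-0.004, 0.011, -1.0]]
```

View pics/m.png

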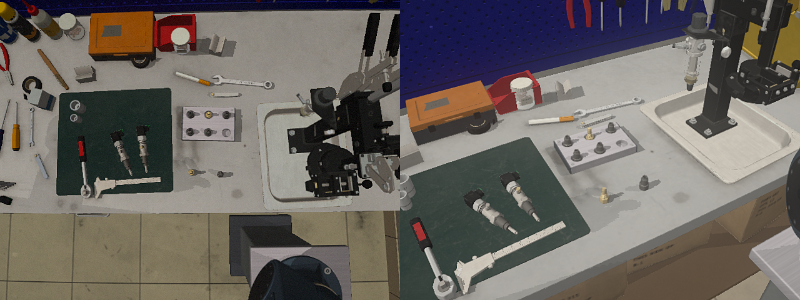

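The arm is still well in front of the press and nothing has moved, so I'll carry on sweeping.

Call:
{"op": "play_rows", "data": {"motion": [[[0.009,0.02,0],[0,0,6],255],[[0.009,0.021,0],[0,0,6],255],[[0.008,0.022,0],[0,0,6],255],[[0.004,0.023,0],[0,0,6],255],[[0.003,0.022,0],[0,0,6],255],[[0,0.024,0],[0,0,6],255],[[-0.003,0.022,0],[0,0,6],255],[[-0.004,0.023,0],[0,0,6],255],[[-0.008,0.022,0],[0,0,6],255],[[-0.009,0.021,0],[0,0,6],255],[[-0.011,0.02,0],[0,0,6],255],[[0,0,0],[0,0,0],255]]}}

```text
t: 5.4
ee_pos: [0.1844, 0.1199, 0.4028]
tool_rot: [[-0.558, 0.83, 0.007], [0.83, 0.558, 0.001], [-0.003, 0.006, -1.0]]
force: [-0.3, -1.0, -0.6]
finger_gap: 0.001
finger_force: 0.0
```

Run:
```python
from h import *
st=manip.state(); print(st["q"],st["ee_pos"],np.array(st["tool_rot"]).round(3).tolist())
p=manip.read_camera("wrist")
cv2.imwrite("pics/w3.png",p["img"][:,:,::-1])
```

```text
[ 0.58056949 -0.29373142 -0.08800991  1.77004896 -0.00295723  1.55996175] [0.18436548 0.1198555  0.4028009 ] [[-0.558, 0.83, 0.007], [0.83, 0.558, 0.001], [-0.003, 0.006, -1.0]]
```

View pics/w3.png

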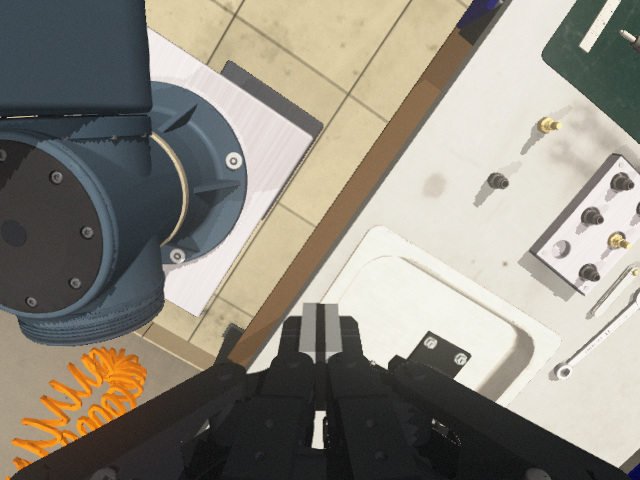

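Call:
{"op": "play_rows", "data": {"motion": [[[0.033,0.014,0],[0,0,0],255],[[0.033,0.014,0],[0,0,0],255],[[0.033,0.014,0],[0,0,0],255],[[0.033,0.014,0],[0,0,0],255],[[0.033,0.014,0],[0,0,0],255],[[0.033,0.014,0],[0,0,0],255],[[0.033,0.014,0],[0,0,0],255],[[0.033,0.014,0],[0,0,0],255],[[0.033,0.014,0],[0,0,0],255],[[0.033,0.014,0],[0,0,0],255],[[0.035,0.014,0],[0,0,0],255],[[0.035,0.015,0],[0,0,0],255],[[0,0,-0.03],[0,0,0],255],[[0,0,-0.03],[0,0,0],255],[[0,0,-0.03],[0,0,0],255],[[0,0,-0.03],[0,0,0],255],[[0,0,0],[0,0,0],255]]}}

```text
t: 6.87
ee_pos: [0.5846, 0.2823, 0.2751]
tool_rot: [[-0.546, 0.838, -0.004], [0.838, 0.546, -0.006], [-0.003, -0.007, -1.0]]
force: [-0.5, -0.2, -0.1]
finger_gap: -0.0
finger_force: 0.0
```

Run:
```python
from h import *
st=manip.state(); print(st["q"],st["ee_pos"])
p=manip.read_camera("wrist"); 
for l in ["rack_fitting_top","stray_nut_top","nut_1_top"]:
    for d in manip.trace(p,l):
        w,u,v=world(p,d["mask"]); h=np.percentile(w[:,2],95); t=w[w[:,2]>h-.006]
        print(l,round(d["p"],2),d["bbox"],np.median(t,0).round(3))
cv2.imwrite("pics/w4.png",p["img"][:,:,::-1])
```

```text
[ 0.4516094   0.46234231  0.43277717  1.54780807 -0.00358585  1.44457002] [0.58455062 0.28230862 0.27509251]
rack_fitting_top 0.84 [318.2, 180.2, 338.3, 202.1] [0.586 0.292 0.046]
stray_nut_top 0.69 [123.7, 102.3, 152.8, 124.2] [0.389 0.257 0.029]
nut_1_top 0.57 [266.6, 147.5, 290.1, 168.0] [0.526 0.295 0.04 ]
```

View pics/w4.png

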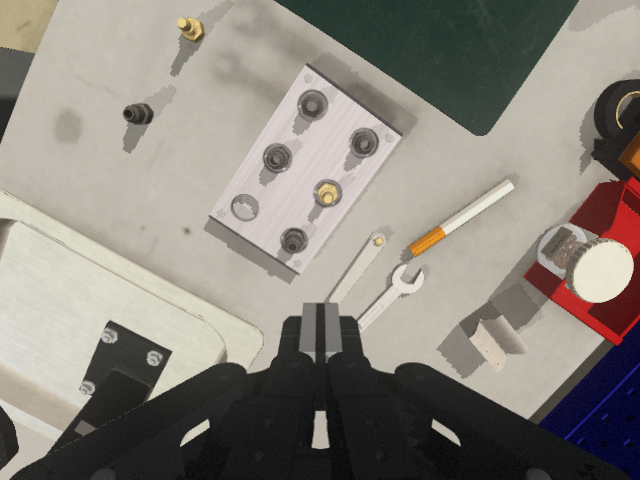

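The wrist view confirms the layout: fitting (328,192), stray nut (138,113), empty place (245,208). Now I'll descend over the rack fitting.

Call:
{"op": "play_rows", "data": {"motion": [[[0,0.005,-0.025],[0,0,0],255],[[0,0.003,-0.025],[0,0,0],255],[[0,0,-0.025],[0,0,0],255],[[0,0,-0.025],[0,0,0],255],[[0,0,-0.025],[0,0,0],255],[[0,0,-0.025],[0,0,0],255],[[0,0,-0.02],[0,0,0],255],[[0,0,0],[0,0,0],255],[[0,0,0],[0,0,0],255],[[0,0,0],[0,0,0],255],[[0,0,0],[0,0,0],255],[[0,0,0],[0,0,0],255],[[0,0,0],[0,0,0],255],[[0,0,0],[0,0,0],255],[[0,0,0],[0,0,0],255],[[0,0,0],[0,0,0],255],[[0,0,0],[0,0,0],255],[[0,0,0],[0,0,0],255]]}}

```text
t: 8.57
ee_pos: [0.5844, 0.2947, 0.1111]
tool_rot: [[-0.552, 0.834, 0.003], [0.834, 0.552, -0.001], [-0.003, 0.002, -1.0]]
force: [-0.0, -0.2, 0.4]
finger_gap: 0.001
finger_force: 0.0
```

Call:
{"op": "play_rows", "data": {"motion": [[[0,0,0],[0,0,0],255],[[0,0,0],[0,0,0],255],[[0,0,0],[0,0,0],255],[[0,0,0],[0,0,0],255],[[0,0,0],[0,0,0],255],[[0,0,0],[0,0,0],255],[[0,0,0],[0,0,0],255],[[0,0,0],[0,0,0],255],[[0,0,0],[0,0,0],255],[[0,0,0],[0,0,0],255],[[0,0,0],[0,0,0],255],[[0,0,0],[0,0,0],255],[[0,0,0],[0,0,0],255],[[0,0,0],[0,0,0],255]]}}

```text
t: 9.73
ee_pos: [0.5844, 0.2947, 0.1111]
tool_rot: [[-0.552, 0.834, 0.003], [0.834, 0.552, -0.001], [-0.003, 0.002, -1.0]]
force: [-0.5, 0.6, -0.1]
finger_gap: 0.0
finger_force: 0.0
```

Call:
{"op": "play_rows", "data": {"motion": [[[0,0,0.03],[0,0,0],255],[[0,0,0.03],[0,0,0],255],[[0,0,0.03],[0,0,0],255],[[0,0,0.03],[0,0,0],255],[[0,0,0.03],[0,0,0],255],[[0,0,0],[0,0,0],255],[[-0.033,-0.006,0],[0,0,0],255],[[-0.033,-0.006,0],[0,0,0],255],[[-0.033,-0.006,0],[0,0,0],255],[[-0.033,-0.006,0],[0,0,0],255],[[-0.033,-0.007,0],[0,0,0],255],[[-0.03,-0.007,0],[0,0,0],255],[[0,0,0],[0,0,0],255],[[0,0,0],[0,0,0],255]]}}

```text
t: 10.9
ee_pos: [0.3885, 0.2566, 0.2619]
tool_rot: [[-0.553, 0.833, 0.005], [0.833, 0.553, -0.0], [-0.003, 0.004, -1.0]]
force: [0.5, 0.6, -0.4]
finger_gap: -0.004
finger_force: 0.0
```

Call:
{"op": "play_rows", "data": {"motion": [[[0,0,-0.025],[0,0,0],255],[[0,0,-0.025],[0,0,0],255],[[0,0,-0.025],[0,0,0],255],[[0,0,-0.025],[0,0,0],255],[[0,0,-0.025],[0,0,0],255],[[0,0,-0.025],[0,0,0],255],[[0,0,-0.02],[0,0,0],255],[[0,0,0],[0,0,0],255],[[0,0,0],[0,0,0],255],[[0,0,0],[0,0,0],255],[[0,0,0],[0,0,0],255],[[0,0,0],[0,0,0],255],[[0,0,0],[0,0,0],255],[[0,0,0],[0,0,0],255],[[0,0,0],[0,0,0],255],[[0,0,0],[0,0,0],255],[[0,0,0],[0,0,0],255],[[0,0,0],[0,0,0],255]]}}

```text
t: 12.4
ee_pos: [0.3894, 0.2568, 0.0912]
tool_rot: [[-0.552, 0.834, 0.003], [0.834, 0.552, -0.001], [-0.003, 0.002, -1.0]]
force: [0.4, 0.9, 0.0]
finger_gap: -0.002
finger_force: 0.0
```

Call:
{"op": "play_rows", "data": {"motion": [[[0,0,0],[0,0,0],255],[[0,0,0],[0,0,0],255],[[0,0,0],[0,0,0],255],[[0,0,0],[0,0,0],255],[[0,0,0],[0,0,0],255],[[0,0,0],[0,0,0],255],[[0,0,0],[0,0,0],255],[[0,0,0],[0,0,0],255],[[0,0,0],[0,0,0],255],[[0,0,0],[0,0,0],255],[[0,0,0],[0,0,0],255],[[0,0,0],[0,0,0],255],[[0,0,0],[0,0,0],255],[[0,0,0],[0,0,0],255]]}}

```text
t: 13.57
ee_pos: [0.3894, 0.2567, 0.0911]
tool_rot: [[-0.552, 0.834, 0.003], [0.834, 0.552, -0.001], [-0.003, 0.002, -1.0]]
force: [-0.1, -0.6, 0.7]
finger_gap: 0.002
finger_force: 0.0
```

Call:
{"op": "play_rows", "data": {"motion": [[[0,0,0.034],[0,0,0],255],[[0,0,0.034],[0,0,0],255],[[0,0,0.034],[0,0,0],255],[[0,0,0.034],[0,0,0],255],[[0,0,0.034],[0,0,0],255],[[0,0,0],[0,0,0],255],[[0.034,-0.006,0],[0,0,0],255],[[0.034,-0.006,0],[0,0,0],255],[[0.034,-0.006,0],[0,0,0],255],[[0.034,-0.007,0],[0,0,0],255],[[0,0,0],[0,0,0],255],[[0,0,0],[0,0,0],255]]}}

```text
t: 14.57
ee_pos: [0.5266, 0.2311, 0.26]
tool_rot: [[-0.55, 0.835, 0.002], [0.835, 0.55, -0.002], [-0.003, 0.001, -1.0]]
force: [-0.7, -0.3, -0.7]
finger_gap: 0.003
finger_force: 0.0
```

Call:
{"op": "play_rows", "data": {"motion": [[[0,0,-0.025],[0,0,0],255],[[0,0,-0.025],[0,0,0],255],[[0,0,-0.025],[0,0,0],255],[[0,0,-0.025],[0,0,0],255],[[0,0,-0.025],[0,0,0],255],[[0,0,-0.025],[0,0,0],255],[[0,0,-0.02],[0,0,0],255],[[0,0,0],[0,0,0],255],[[0,0,0],[0,0,0],255],[[0,0,0],[0,0,0],255],[[0,0,0],[0,0,0],255],[[0,0,0],[0,0,0],255],[[0,0,0],[0,0,0],255],[[0,0,0],[0,0,0],255],[[0,0,0],[0,0,0],255],[[0,0,0],[0,0,0],255],[[0,0,0],[0,0,0],255],[[0,0,0],[0,0,0],255]]}}

```text
t: 16.07
ee_pos: [0.5254, 0.2317, 0.0911]
tool_rot: [[-0.552, 0.834, 0.003], [0.834, 0.552, -0.001], [-0.003, 0.002, -1.0]]
force: [0.2, 0.1, -0.3]
finger_gap: 0.0
finger_force: 0.0
```

Call:
{"op": "play_rows", "data": {"motion": [[[0,0,0],[0,0,0],255],[[0,0,0],[0,0,0],255],[[0,0,0],[0,0,0],255],[[0,0,0],[0,0,0],255],[[0,0,0],[0,0,0],255],[[0,0,0],[0,0,0],255],[[0,0,0],[0,0,0],255],[[0,0,0],[0,0,0],255],[[0,0,0],[0,0,0],255],[[0,0,0],[0,0,0],255],[[0,0,0],[0,0,0],255],[[0,0,0],[0,0,0],255],[[0,0,0],[0,0,0],255],[[0,0,0],[0,0,0],255],[[0,0,0],[0,0,0],255],[[0,0,0],[0,0,0],255]]}}

```text
t: 17.4
ee_pos: [0.5254, 0.2317, 0.0911]
tool_rot: [[-0.552, 0.834, 0.003], [0.834, 0.552, -0.001], [-0.003, 0.002, -1.0]]
force: [-0.8, 0.2, -0.4]
finger_gap: -0.002
finger_force: 0.0
```

```bash
python3 -c "
from workcell import manip
print(manip.finish_job())"
```

```text
the job is handed in; nothing more can be done
None
```

I pointed for about two seconds each at the rack fitting, the lone nut and the empty place, and handed the job in still pointing at the empty place. The force readings showed no contact; the hand-in returned no verdict.

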